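# Set the rim-size selector to the largest wheel

## Task

The next car has the largest wheels, so set the rim-size selector on the alignment console: slide its bar-shaped grip all the way to the end stop beside the large wheel symbol, then let go. Leave the other selector, the one with the round knob, at the setting it has.

Things in the scene. Friction and masses are not known exactly. Their poses are not given: they have to be found in the camera images.
- rim_slide (a joint): travel of the rim-size selector's grip in m: 0 at the stop beside the small wheel symbol, 0.080 at the stop beside the large wheel symbol. It slides with about 2 N of friction and stays where it is left; no spring or catch.
- rim_grip (a point): centre of the rim-size selector's grip: a black ribbed upright bar 14 mm thick along the travel, 56 mm long across it, 28 mm tall (50 to 78 mm above the console top, this point at 64 mm), on a thin stem over a flat steel carriage. x axis: sliding direction, towards the large wheel symbol; y along the bar; z up.
- rim_home (a point): where the grip's centre stands when against the stop by the large wheel symbol; same height and axes. Fixed to the selector's housing: grey, 204 x 78 mm, 30 mm high, a steel stop bar (37 mm above the console) across each end of its slot, a raised wheel symbol (black tyre, bright rim) beyond each stop, 33 mm across at one end, 16 mm at the other.
- base_grip (a point): centre of the round black knob (30 mm in diameter, 50 to 78 mm above the console top) of the other selector: same grey housing, but axle symbols (two short bars joined by a line) at its ends. It slides just as easily and is to be left alone. x axis: along its housing; z up.
Mind the look-alikes: they are no part of the job. What is shaped like the part that bears rim_slide but orange is not meant.

How it is judged (in metres and radians):
At the end, for the whole second after the job is handed in: The bar grip of the rim-size selector stands within 8 mm of the stop beside the large wheel symbol, and the round knob of the other selector is within 10 mm of where it started (value of joint rim_slide above 0.072 m and distance of base_grip from where it was at the start of the episode below 0.01 m); the robot touches nothing.
It fails at once if the other selector's round knob was shifted by more than 10 mm (distance of base_grip from where it was at the start of the episode above 0.01 m).
It also fails if it takes over 32 s, if anything falls off the work surface, if the arm or the gripper's body presses on something with over 40 N, if the wrist force passes 120 N, or if a joint passes its speed limit or range.

## Robot

A 6-joint arm with a two-finger parallel gripper is mounted at the origin on a cart in front of the work surface, level with it; the furniture and walls round the work are solid. World frame = base frame: x ahead of the robot, y to its left, z up, the work surface at z = 0. Lengths are in mm, angles in rad, forces in N, time in s.
With the tool pointing down it reaches from about 350 to 875 mm from the base axis. Payload 4.2 kg.
Tool frame: the origin (TCP) lies on the centre line of the jaws, within the pads' length; the fingertips stand 22 mm ahead of it and the grasp point (between the pads) lies 3 mm ahead of it (arm.nose_length is the distance from the TCP to the fingertips, in mm); z points along the fingers, x is the direction in which the jaws open and shut, and the axes are right-handed (so a half turn about z gives the same grasp; the last joint's range is limited). The gripper opens to 85 mm and grips with 20 to 120 N. Pads are 22 mm wide; open, the fingers measure 114 mm over their backs; the gripper's body (76 mm by 85 mm) begins 54 mm behind the grasp point. The pads swing forward as they close: fully open they stand 13 mm farther back than shut.
Start: joints at [1.578, 0.385, 0.008, 0, -1.194, -0.259], TCP at [155.686, 605.278, 253.312] pointing down, gripper open.
Joint ranges: [-3.14, 3.14], [-1.21, 2.06], [-1.07, 1.41], [-3.16, 2.05], [-2.99, -0.16], [-3.1, 3.1]. Speed limits (rad/s): [2.79, 2.79, 3.14, 3.14, 3.14, 3.14].

## Interface

Orientations are given as a unit quaternion [x, y, z, w].
In Python, from bench import telemetry, get_image, workorder, nets, arm gives the robot as it stands.
- The arm moves only by the tool apply_moves, never from a script. Its argument "steps" is a list of rows, each an object with "hand": the opening, from 0 (shut) to 1 (fully open); "xyz": the shift along the tool's x, y, z in cm, a list of three; "delta_rot": the turn, a rotation vector about the tool's x, y, z in rad, a list of three. In form: [{"hand": hand, "xyz": [x, y, z], "delta_rot": [wx, wy, wz]}, ...]. A call has 1 to 12 rows; each row is the pose to reach, as a shift and turn from the pose commanded when the call began, along the tool's axes at that moment; what a row does not reach only later rows make up. A row lasts 1/12 s, in which the tool goes at most 41.7 mm and 7.16 degrees, less where a joint would pass 70% of its speed; a pose out of reach is approached as far as the arm can. A call with a gripper value outside its range is refused whole. The fingers move at their own pace and stop on an object; the grip force is fixed at half the most. Time passes only in rows, so rows that repeat a pose let the fingers close. It gives the time, the measured TCP pose, the force and the opening at its end, in the units of the state.
- telemetry.read_state(): the state, without advancing time (a new reading comes with each control period).
- get_image(name): name is "side" or "top"; returns a dict with "frame" (420x560x3 uint8, blue, green, red), "fx", "fy", "cx", "cy" (pixels), "distortion" ([k1, k2, p1, p2, k3] as OpenCV has them; the pictures are not rectified), "origin" and "orientation" of the camera in the world. Camera axes: x right, y down, z forward; pixel columns grow to the right and rows downward; lengths in mm; the calibration is good to about 2 mm. A picture is of the moment at which its call begins. There is no depth.
- workorder.job_done(): hands the job in, once; it reports no verdict.
Trained networks look in a picture, given as the dict that the camera call returned (one of the last four; its "shot" number tells which), for a name from the list of things; names that differ only in an ending like _2 or _b are one class to them, and where a whole thing is asked for, a point or a joint stands for the part that bears it (a point fixed in the world has none). Each returns a list of dicts, best first, with "confidence" (0 to 1); they miss things now and then, are a little off and sometimes report something else, mostly with a low value. They report only what shows in the picture. A call takes as long as a camera call. They do not tell look-alikes from the thing itself.
- nets.recognise(picture, label): "xyz" ([x, y, z] in mm, in world coordinates, good to about 4 mm: the middle of the surface that is visible of it).
- nets.outline_of(picture, label): "pixels" (420x560 bool, what is visible of it).
- nets.pinpoint(picture, label): "xyz" ([x, y, z] in mm, in world coordinates, good to about 4 mm: a listed point, or the origin of a listed thing).
The state is a dict: "clock": time; "joints": joint angles; "joint_vel": joint speeds; "joint_efforts": joint torques, N m; "position": TCP position; "ee_rot": TCP orientation; "contact_force": force on the tool from outside, world axes, zero at the start; "wrist_torque": the same for the moment, N m; "gripper_width": finger opening in mm.
Only numpy, scipy, OpenCV 4.12 (cv2) and the standard library are available. Lean on these libraries where they do the work, as an engineer would, in place of code of your own. Each camera call takes 0.05 s, during which the arm holds its last target.

## Working session

There is one attempt and no reset: what is moved stays moved. The work goes in short steps, Python scripts to look and compute and a tool call to move; the robot and the scene stay as the last step left them, time stands still between calls to the robot, and variables do not carry over. Pictures are saved under pics/ and viewed, and the job is handed in when it is done.

Besides the shell and the picture viewer there is one more tool, called as name(argument=value, ...) on one line, values as JSON. apply_moves: Moves the arm, as the interface text tells. Its arguments: {"type":"object","properties":{"steps":{"type":"array"}},"required":["steps"]}

```bash
mkdir -p pics; python3 - <<'E'
from bench import telemetry,get_image,nets,arm
import cv2
s=telemetry.read_state();print({k:s[k] for k in('clock','position','ee_rot','gripper_width','contact_force')})
for n in('top','side'):
    p=get_image(n);cv2.imwrite(f'pics/{n}0.png',p['frame']);print(n,p['origin'],p['orientation'],p['fx'])
    for l in('rim_grip','rim_home','base_grip'):
        for d in nets.pinpoint(p,l)[:4]:print(l,[round(v) for v in d['xyz']],round(d['confidence'],2), {k:v for k,v in d.items() if k not in('xyz','confidence')})
E
```

```text
{'clock': 0.0, 'position': array([155.5759862 , 604.77618198, 252.2225283 ]), 'ee_rot': array([-6.12654670e-01,  7.90349972e-01, -7.17622821e-04, -8.12863995e-04]), 'gripper_width': 85.53366041939155, 'contact_force': array([ 0.14802256, -0.38045112,  0.06050206])}
top [ 536.17102731   59.19104685 1023.27217124] [ 0.70887823 -0.70469747  0.02571754 -0.01522274] 420.81520716419817
rim_grip [700, -188, 60] 0.82 {}
rim_grip [522, -161, 66] 0.69 {}
rim_home [720, -110, 63] 0.64 {}
rim_home [525, -114, 67] 0.59 {}
base_grip [496, 284, 66] 0.85 {}
side [ 399.20779414 -691.95047818  720.73570152] [ 0.8997241  -0.13139109  0.05523849 -0.41253077] 493.31080669371653
rim_grip [518, -165, 62] 0.97 {}
rim_grip [708, -187, 58] 0.64 {}
rim_home [524, -111, 66] 0.78 {}
rim_home [723, -111, 64] 0.69 {}
base_grip [498, 285, 67] 0.61 {}
```

View pics/top0.png

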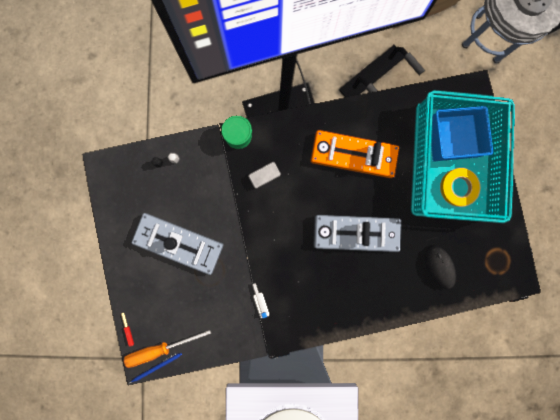

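View pics/side0.png

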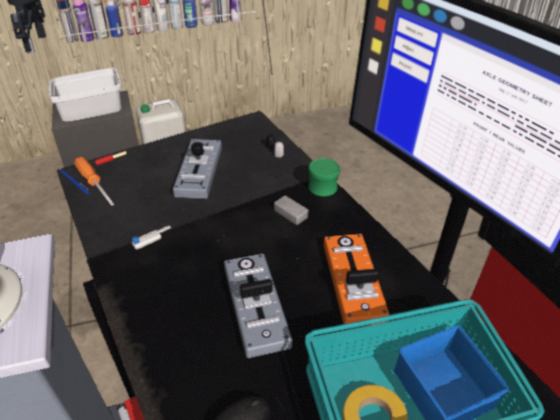

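```bash
cat > h.py <<'E'
import numpy as np,cv2
from scipy.spatial.transform import Rotation as R
def K(p):return np.array([[p['fx'],0,p['cx']],[0,p['fy'],p['cy']],[0,0,1.]])
def proj(p,X):
    Rt=R.from_quat(p['orientation']).as_matrix().T
    t=-Rt@np.array(p['origin'])
    return cv2.projectPoints(np.array(X,float).reshape(-1,1,3),cv2.Rodrigues(Rt)[0],t,K(p),np.array(p['distortion'],float))[0].reshape(-1,2)
def back(p,uv,z):
    n=cv2.undistortPoints(np.array(uv,float).reshape(-1,1,2),K(p),np.array(p['distortion'],float)).reshape(-1,2)
    d=R.from_quat(p['orientation']).apply(np.c_[n,np.ones(len(n))]);o=np.array(p['origin'])
    return o+d*((z-o[2])/d[:,2])[:,None]
E
python3 - <<'E'
from bench import get_image,nets
from h import *
ims=[]
for n,c in(('top',(305,205,110,60)),('side',(205,245,110,120))):
    p=get_image(n);x,y,w,h=c
    ims.append(cv2.resize(p['frame'][y:y+h,x:x+w],None,fx=5 if n=='top' else 4.5,fy=5 if n=='top' else 4.5,interpolation=cv2.INTER_CUBIC))
    cv2.imwrite(f'pics/{n}c1.png',ims[-1])
    print(n,proj(p,[[522,-163,64],[524,-112,64]]))
    for o in nets.outline_of(p,'rim_grip')[:2]:
        ys,xs=o['pixels'].nonzero();print(o['confidence'],xs.mean(),ys.mean(),xs.min(),xs.max(),ys.min(),ys.max())
E
```

```text
top [[365.065838   233.1219174 ]
 [342.92272068 232.16638632]]
0.57 373.25082508250824 154.4224422442244 366 380 142 166
0.49 362.48828125 232.65234375 356 369 222 244
side [[255.84119687 288.32175184]
 [249.4651229  266.727343  ]]
0.94 255.3273727647868 293.33837689133424 239 270 280 308
0.79 360.65616045845275 280.3338108882522 345 378 268 294
```

View pics/topc1.png

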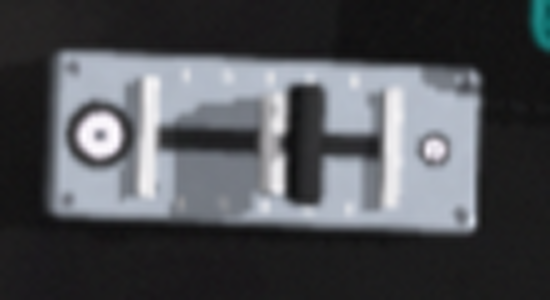

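View pics/sidec1.png

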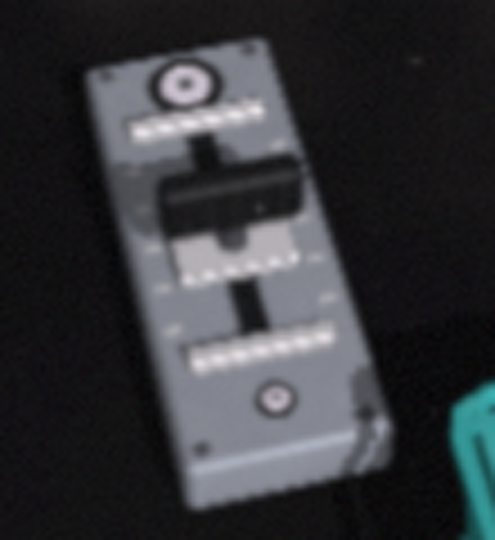

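The candidates in the top image are the grey selector with a bar (366,233), the orange look-alike (373,154) and the grey selector with a round knob (172,243). I choose the grey one with the bar. The crops show its large wheel at about (325,232), so the grip must slide left in the image, which is world +y. Next I compute the geometry.

```bash
python3 - <<'E'
from bench import get_image,nets,telemetry,arm
from h import *
t=get_image('top');s=get_image('side')
print('wheels',back(t,[[325,232],[391.6,234.8]],32).round(1),back(s,[[205+185/4.5,245+84/4.5],[205+276/4.5,245+398/4.5]],32).round(1))
print('housing corners',back(t,[[305+55/5,205+53/5],[305+480/5,205+70/5],[305+475/5,205+232/5],[305+48/5,205+213/5]],30).round(1))
print('bar top',back(t,[[366,233.6]],76).round(1), 'ends',back(t,[[305+310/5,205+85/5],[305+300/5,205+203/5]],78).round(1))
print('bar side', back(s,[[205+160/4.5,245+190/4.5],[205+300/4.5,245+165/4.5]],78).round(1))
print('stops',back(t,[[305+149/5,205+136/5],[305+392/5,205+147/5]],37).round(1))
st=telemetry.read_state()
print(R.from_quat(st['ee_rot']).as_matrix().round(3),arm.nose_length,[a for a in dir(arm) if a[0]!='_'])
E
```

```text
wheels [[ 523.8  -75.2   32. ]
 [ 517.7 -234.    32. ]] [[ 526.   -74.5   32. ]
 [ 519.5 -234.8   32. ]]
housing corners [[ 562.4  -54.2   30. ]
 [ 555.3 -257.6   30. ]
 [ 478.4 -254.5   30. ]
 [ 487.   -50.9   30. ]]
bar top [[ 521.1 -162.3   76. ]] ends [[ 547.3 -164.3   78. ]
 [ 494.2 -159.5   78. ]]
bar side [[ 495.5 -164.6   78. ]
 [ 548.8 -168.    78. ]]
stops [[ 523.5  -97.6   37. ]
 [ 518.7 -212.9   37. ]]
[[-0.249 -0.968 -0.   ]
 [-0.968  0.249  0.   ]
 [-0.     0.    -1.   ]] 22.0 ['IKError', 'nose_length']
```

apply_moves(steps=[{"hand": 1, "xyz": [26, -40, 0], "delta_rot": [0, 0, -0.21]}, {"hand": 1, "xyz": [26, -40, 0], "delta_rot": [0, 0, -0.21]}, {"hand": 1, "xyz": [26, -40, 0], "delta_rot": [0, 0, -0.21]}, {"hand": 1, "xyz": [26, -40, 0], "delta_rot": [0, 0, -0.21]}, {"hand": 1, "xyz": [26, -40, 0], "delta_rot": [0, 0, -0.21]}, {"hand": 1, "xyz": [26, -40, 0], "delta_rot": [0, 0, -0.21]}, {"hand": 1, "xyz": [26, -40, 0], "delta_rot": [0, 0, -0.21]}, {"hand": 1, "xyz": [26, -40, 0], "delta_rot": [0, 0, -0.21]}, {"hand": 1, "xyz": [26, -40, 0], "delta_rot": [0, 0, -0.21]}, {"hand": 1, "xyz": [26, -40, 0], "delta_rot": [0, 0, -0.21]}, {"hand": 1, "xyz": [26, -40, 0], "delta_rot": [0, 0, -0.21]}, {"hand": 1, "xyz": [26, -40, 0], "delta_rot": [0, 0, -0.21]}])

```text
clock: 1.7
position: [480.4, 250.7, 253.5]
ee_rot: [-0.691, 0.723, -0.0, 0.0]
contact_force: [0.7, 0.7, 0.3]
gripper_width: 85.1
```

```bash
cat > d.py <<'E'
import sys
from bench import telemetry
from h import *
s=telemetry.read_state();M=R.from_quat(s['ee_rot']).as_matrix()
T=np.array([float(v) for v in sys.argv[1:4]])
print(s['clock'],s['position'].round(1),'tool delta cm',(M.T@(T-s['position'])/10).round(2),s['joints'].round(2),s['contact_force'].round(1),s['gripper_width'])
# yaw: tool x -> -u
u=-np.array([.04,.999,0]);l=M.T@u;print('rot about tool z',np.arctan2(l[1],l[0]).round(3),M[:,2].round(3))
E
python3 d.py 521.5 -164 160
```

```text
1.7 [480.4 250.7 253.5] tool delta cm [41.24 -5.97  9.37] [ 0.78  0.24 -0.2   0.   -1.13  0.74] [0.7 0.7 0.3] 85.07105213084563
rot about tool z -0.005 [ 0.001 -0.    -1.   ]
```

apply_moves(steps=[{"hand": 1, "xyz": [41.2, -6, 9], "delta_rot": [0, 0, 0]}, {"hand": 1, "xyz": [41.2, -6, 9], "delta_rot": [0, 0, 0]}, {"hand": 1, "xyz": [41.2, -6, 9], "delta_rot": [0, 0, 0]}, {"hand": 1, "xyz": [41.2, -6, 9], "delta_rot": [0, 0, 0]}, {"hand": 1, "xyz": [41.2, -6, 9], "delta_rot": [0, 0, 0]}, {"hand": 1, "xyz": [41.2, -6, 9], "delta_rot": [0, 0, 0]}, {"hand": 1, "xyz": [41.2, -6, 9], "delta_rot": [0, 0, 0]}, {"hand": 1, "xyz": [41.2, -6, 9], "delta_rot": [0, 0, 0]}, {"hand": 1, "xyz": [41.2, -6, 9], "delta_rot": [0, 0, 0]}, {"hand": 1, "xyz": [41.2, -6, 9], "delta_rot": [0, 0, 0]}, {"hand": 1, "xyz": [41.2, -6, 9], "delta_rot": [0, 0, 0]}, {"hand": 1, "xyz": [41.2, -6, 9], "delta_rot": [0, 0, 0]}])

```text
clock: 2.7
position: [520.5, -163.0, 162.2]
ee_rot: [-0.69, 0.723, 0.001, -0.001]
contact_force: [1.0, -0.1, -0.6]
gripper_width: 85.7
```

```bash
python3 d.py 521.5 -164 68; python3 - <<'E'
from bench import get_image
import cv2
p=get_image('side');cv2.imwrite('pics/side2.png',p['frame'])
E
```

```text
2.7 [ 520.5 -163.   162.2] tool delta cm [ 0.1  -0.12  9.42] [-0.01  0.34 -0.31  0.   -0.92  1.53] [ 1.  -0.1 -0.6] 85.71253373444318
rot about tool z -0.007 [-0.002 -0.    -1.   ]
```

View pics/side2.png

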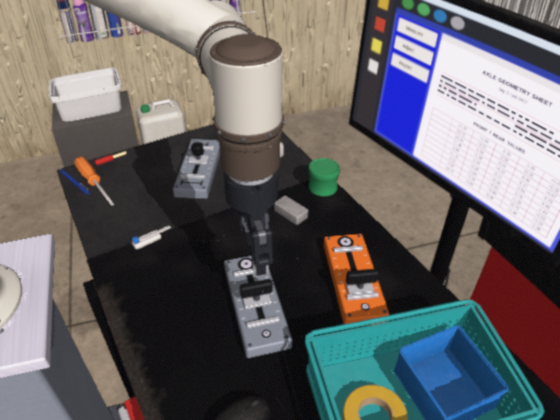

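The side view shows the open gripper above the grey selector, with the bar at about (257,288) and the fingers at about (262,240), and the way down is clear. I descend and close.

apply_moves(steps=[{"hand": 1, "xyz": [0, -0.1, 3], "delta_rot": [0, 0, 0]}, {"hand": 1, "xyz": [0, -0.1, 6], "delta_rot": [0, 0, 0]}, {"hand": 1, "xyz": [0, -0.1, 8], "delta_rot": [0, 0, 0]}, {"hand": 1, "xyz": [0, -0.1, 9.3], "delta_rot": [0, 0, 0]}, {"hand": 1, "xyz": [0, -0.1, 9.3], "delta_rot": [0, 0, 0]}, {"hand": 0.5, "xyz": [0, -0.1, 9.3], "delta_rot": [0, 0, 0]}, {"hand": 0.4, "xyz": [0, -0.1, 9.3], "delta_rot": [0, 0, 0]}, {"hand": 0.3, "xyz": [0, -0.1, 9.3], "delta_rot": [0, 0, 0]}, {"hand": 0.3, "xyz": [0, -0.1, 9.3], "delta_rot": [0, 0, 0]}])

```text
clock: 3.5
position: [522.9, -160.1, 71.7]
ee_rot: [-0.692, 0.722, -0.001, 0.001]
contact_force: [0.6, 0.2, -0.6]
gripper_width: 38.4
```

```bash
python3 d.py 523 -114.5 68; python3 - <<'E'
from bench import get_image
import cv2
p=get_image('side');cv2.imwrite('pics/side3.png',cv2.resize(p['frame'][180:380,170:370],None,fx=3,fy=3,interpolation=2))
E
```

```text
3.5 [ 522.9 -160.1   71.7] tool delta cm [-4.56  0.18  0.37] [-0.    0.45 -0.41  0.   -0.7   1.53] [ 0.6  0.2 -0.6] 38.427183696169436
rot about tool z -0.001 [ 0.003 -0.    -1.   ]
```

View pics/side3.png

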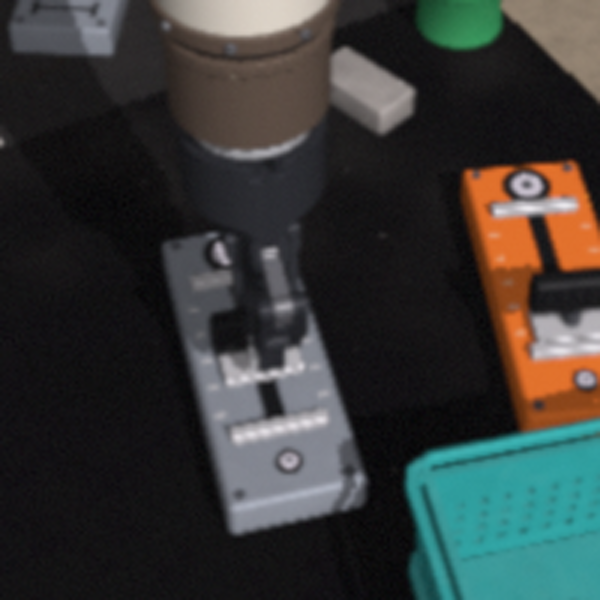

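The bar sits between the fingers: the front pad is at about crop (275,330), with the bar behind it. I close fully.

apply_moves(steps=[{"hand": 0.1, "xyz": [0, 0, 0.2], "delta_rot": [0, 0, 0]}, {"hand": 0.1, "xyz": [0, 0, 0.2], "delta_rot": [0, 0, 0]}, {"hand": 0.1, "xyz": [0, 0, 0.2], "delta_rot": [0, 0, 0]}, {"hand": 0.1, "xyz": [0, 0, 0.2], "delta_rot": [0, 0, 0]}, {"hand": 0.1, "xyz": [0, 0, 0.2], "delta_rot": [0, 0, 0]}, {"hand": 0.1, "xyz": [0, 0, 0.2], "delta_rot": [0, 0, 0]}, {"hand": 0.1, "xyz": [0, 0, 0.2], "delta_rot": [0, 0, 0]}, {"hand": 0.1, "xyz": [0, 0, 0.2], "delta_rot": [0, 0, 0]}])

```text
clock: 4.22
position: [522.6, -160.5, 69.1]
ee_rot: [-0.692, 0.722, -0.001, 0.0]
contact_force: [-0.8, -0.2, 6.2]
gripper_width: 13.3
```

apply_moves(steps=[{"hand": 0.1, "xyz": [-1, 0, 0], "delta_rot": [0, 0, 0]}, {"hand": 0.1, "xyz": [-2, 0, 0], "delta_rot": [0, 0, 0]}, {"hand": 0.1, "xyz": [-3, 0, 0], "delta_rot": [0, 0, 0]}, {"hand": 0.1, "xyz": [-3.6, 0, 0], "delta_rot": [0, 0, 0]}, {"hand": 0.1, "xyz": [-4, 0, 0], "delta_rot": [0, 0, 0]}, {"hand": 0.1, "xyz": [-4, 0, 0], "delta_rot": [0, 0, 0]}])

```text
clock: 4.72
position: [524.1, -119.9, 69.0]
ee_rot: [-0.693, 0.721, -0.0, 0.0]
contact_force: [-1.4, 2.4, 6.2]
gripper_width: 13.1
```

apply_moves(steps=[{"hand": 0.1, "xyz": [-0.2, 0, 0], "delta_rot": [0, 0, 0]}, {"hand": 0.1, "xyz": [-0.3, 0, 0], "delta_rot": [0, 0, 0]}, {"hand": 0.1, "xyz": [-0.3, 0, 0], "delta_rot": [0, 0, 0]}])

```text
clock: 4.97
position: [524.2, -117.5, 69.0]
ee_rot: [-0.692, 0.721, -0.001, 0.0]
contact_force: [-1.3, -0.3, 5.5]
gripper_width: 13.5
```

apply_moves(steps=[{"hand": 0.1, "xyz": [-0.2, 0, 0], "delta_rot": [0, 0, 0]}, {"hand": 0.1, "xyz": [-0.2, 0, 0], "delta_rot": [0, 0, 0]}, {"hand": 0.1, "xyz": [-0.2, 0, 0], "delta_rot": [0, 0, 0]}])

```text
clock: 5.22
position: [524.3, -115.6, 69.1]
ee_rot: [-0.692, 0.722, -0.001, 0.0]
contact_force: [-0.8, -0.6, 5.9]
gripper_width: 12.8
```

apply_moves(steps=[{"hand": 0.1, "xyz": [-0.2, 0, 0], "delta_rot": [0, 0, 0]}, {"hand": 0.1, "xyz": [-0.2, 0, 0], "delta_rot": [0, 0, 0]}, {"hand": 0.1, "xyz": [-0.2, 0, 0], "delta_rot": [0, 0, 0]}])

```text
clock: 5.47
position: [524.4, -113.7, 69.0]
ee_rot: [-0.692, 0.722, -0.0, 0.0]
contact_force: [-0.6, -0.7, 6.4]
gripper_width: 13.3
```

apply_moves(steps=[{"hand": 0.1, "xyz": [-0.2, 0, 0], "delta_rot": [0, 0, 0]}, {"hand": 0.1, "xyz": [-0.2, 0, 0], "delta_rot": [0, 0, 0]}, {"hand": 0.1, "xyz": [-0.2, 0, 0], "delta_rot": [0, 0, 0]}])

```text
clock: 5.72
position: [524.4, -113.3, 69.0]
ee_rot: [-0.692, 0.722, -0.001, -0.001]
contact_force: [-0.2, -9.5, 4.8]
gripper_width: 13.0
```

apply_moves(steps=[{"hand": 0.1, "xyz": [-0.1, 0, 0], "delta_rot": [0, 0, 0]}, {"hand": 0.1, "xyz": [-0.1, 0, 0], "delta_rot": [0, 0, 0]}, {"hand": 0.1, "xyz": [-0.1, 0, 0], "delta_rot": [0, 0, 0]}])

```text
clock: 5.97
position: [524.4, -113.2, 69.0]
ee_rot: [-0.692, 0.722, -0.001, -0.001]
contact_force: [1.1, -14.3, 4.3]
gripper_width: 13.0
```

The arm now barely moves while the force rises (-9.5 N, then -14.3 N), so the grip is on the stop. This is also where the geometry predicted home, at y≈-114. I relax the push, open and lift.

apply_moves(steps=[{"hand": 0.1, "xyz": [0.2, 0, 0], "delta_rot": [0, 0, 0]}, {"hand": 0.5, "xyz": [0.2, 0, 0], "delta_rot": [0, 0, 0]}, {"hand": 0.6, "xyz": [0.2, 0, 0], "delta_rot": [0, 0, 0]}, {"hand": 0.6, "xyz": [0.2, 0, 0], "delta_rot": [0, 0, 0]}, {"hand": 0.6, "xyz": [0.2, 0, 0], "delta_rot": [0, 0, 0]}, {"hand": 0.6, "xyz": [0.2, 0, 0], "delta_rot": [0, 0, 0]}, {"hand": 0.6, "xyz": [0.2, 0, -1], "delta_rot": [0, 0, 0]}, {"hand": 0.6, "xyz": [0.2, 0, -4], "delta_rot": [0, 0, 0]}, {"hand": 0.6, "xyz": [0.2, 0, -8], "delta_rot": [0, 0, 0]}, {"hand": 0.6, "xyz": [0.2, 0, -12], "delta_rot": [0, 0, 0]}, {"hand": 0.6, "xyz": [0.2, 0, -15], "delta_rot": [0, 0, 0]}, {"hand": 0.6, "xyz": [0.2, 0, -15], "delta_rot": [0, 0, 0]}])

```text
clock: 6.97
position: [527.8, -112.6, 226.7]
ee_rot: [-0.693, 0.721, -0.006, 0.005]
contact_force: [1.2, 0.3, 0.9]
gripper_width: 51.2
```

```bash
python3 - <<'E'
from bench import get_image,nets,telemetry
from h import *
s=telemetry.read_state();print(s['position'],s['contact_force'],s['gripper_width'])
p=get_image('side');cv2.imwrite('pics/side4.png',cv2.resize(p['frame'][120:370,150:400],None,fx=2.3,fy=2.3,interpolation=2))
for q in(p,get_image('top')):
  for l in('rim_grip','rim_home','base_grip'):
    for d in nets.pinpoint(q,l)[:3]:print(l,d['xyz'],d['confidence'])
cv2.imwrite('pics/top4.png',q['frame'])
E
```

```text
[ 527.80999594 -112.63563625  226.74445152] [1.21805144 0.30073818 0.8910884 ] 51.24547489417412
rim_grip [711.7, -187.5, 59.8] 0.95
rim_grip [521.2, -113.4, 63.1] 0.63
rim_home [521.5, -112.1, 65.8] 0.88
rim_home [724.1, -109.3, 64.8] 0.65
base_grip [496.8, 281.9, 65.3] 0.65
rim_home [720.2, -110.3, 59.9] 0.71
base_grip [497.1, 280.8, 65.9] 0.5
```

View pics/side4.png

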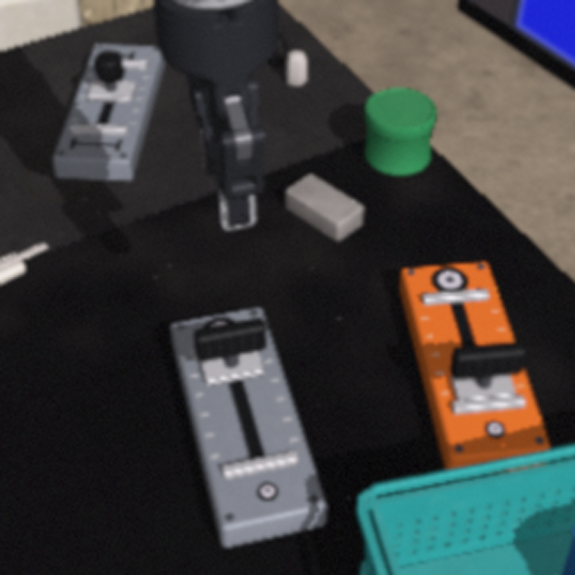

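View pics/top4.png

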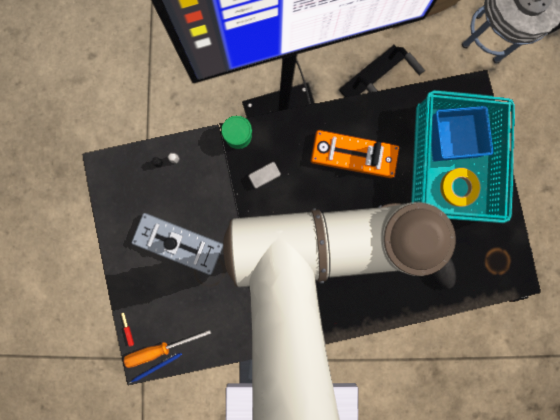

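The side view shows the grip at the large-wheel stop, about crop (230,340), with the gripper clear above it. The round knob is still at top (172,243). I let the arm settle for a few rows, then hand in.

apply_moves(steps=[{"hand": 0.6, "xyz": [0, 0, 0], "delta_rot": [0, 0, 0]}, {"hand": 0.6, "xyz": [0, 0, 0], "delta_rot": [0, 0, 0]}])

```text
clock: 7.53
position: [523.9, -112.4, 217.6]
ee_rot: [-0.692, 0.722, 0.0, -0.001]
contact_force: [0.0, -0.2, 1.3]
gripper_width: 51.1
```

```bash
python3 -c "
from bench import workorder
print(workorder.job_done())"
```

```text
the job is handed in; nothing more can be done
None
```

I slid the bar grip of the grey rim-size selector about 47 mm, all the way to the stop beside the large wheel symbol, then let go and lifted the gripper clear. The job was handed in at about 7.5 s.

- **At the stop:** the push force rose to about 14 N while the arm barely moved. After release, the side camera put the grip within about 1.5 mm of `rim_home` (y -113.4 against -112.1), and the picture agreed.
- **Other selector:** the networks put the round knob at (497, 281) at the end, against (497, 284) at the start. That 3 mm is within their 4 mm accuracy, and the knob is at the same pixel in the top view.
- **Contact:** the arm was clear at the end, with readings of about 1 N, which is noise level.
- **Not confirmed:** in the last top view the arm hid the grip, so its final position rests on the side camera and the force reading. The one side-camera detection had a confidence of 0.63, and the orange look-alike scored higher there at 0.95.

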